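# Seat the locating pin in the dish-carrier fixture

### The job

Take the steel locating pin out of its parking stand, feel out the plain blind hole in the top of the fixture's socket block, and press the pin straight in until its flange lies flat on the block, then let go. The block is a delicate adjusted part: search lightly, never load the fixture with more than 50 N, and leave the small things around it where they are.

Things in the scene. Friction and masses are not known exactly. Their poses are not given: they have to be found in the camera images.
- pin: Steel locating pin, upright in the stand. Origin: centre of the shank's lower end; z up. Shank: plain cylinder 12 mm in diameter, 26 mm long, flat sharp-edged end. Flange 24 mm in diameter from 26 to 30 mm up. Square grip 16 x 16 mm from 30 to 60 mm up, flats facing the pin's x and y. About 0.09 kg (0.06 to 0.13). Grasp it by the square grip.
- pin_tip (a point): Centre of the flat lower end of the pin's shank; the same point as the pin's origin, z up the pin.
- stand: Fixed parking stand: plain grey plastic block 44 x 44 x 32 mm high, origin at the centre of its underside, z up. The pin hangs by its flange in a loose 15 mm hole in the middle of the top (pin's origin 6 mm above the stand's); draw it straight up by 26 mm to free it.
- fixture: Fixed fixture: aluminium base plate 110 (x) x 90 (y) x 12 mm with screw heads in the corners; on it a dark round turntable, 76 mm in diameter, and on that the aluminium socket block, 50 x 50 mm, turned to any angle, flat top 50 mm above the worktop. Origin: centre of the base's underside, z up. In the centre of the block's top: the hole, 13.5 mm in diameter, no chamfer, blind, 30 mm deep.
- mark (a point): Point of the base plate: on the turntable's axis, at the height of the block's top. Axes as the fixture's. The block stands off the axis, and the turntable is clamped at an unknown angle (it does not move under load): the hole's centre lies 3.8 to 5.2 mm from this point, in any direction. No pose given here includes that shift.
- plug_level (a point): Point of the base plate 18 mm below mark: the level of the top of a rubber friction plug in the hole. The pin drops or slides freely down to it, 8 mm short of home. The plug yields at about 8 N (up to 12 N in motion) and stays where it is pushed; home is when the pin's flange meets the block's top, shank end 26 mm below the mouth.
- dish: Bystander: loose closed petri dish, 60 mm in diameter, 15 mm high, beside the stand; origin at the centre of its underside.
- glass_box: Bystander: loose small box with cover glasses, 46 x 42 x 29 mm, beside the fixture; origin at the centre of its underside.
- lab_timer: Bystander: loose flat timer, 67 x 63 x 20 mm, in front of the foot of the microscope; origin at the centre of its underside. (The microscope is fixed and solid: it stands right of the work, from 0.43 m ahead on, from y = -0.05 to the right, and reaches over 0.38 m high; pass in front of it.)
- pen: Bystander: loose marker pen lying on the worktop, 130 mm long (its y), 13 mm thick; origin at the centre of its underside.
- pad: Bystander: loose pad of paper notes, 74 x 74 x 13 mm; origin at the centre of its underside.
Not all that is in view belongs to the job. What is shaped like the fixture but purple or yellow is not meant.

How it is judged:
By the outcome, as a careful person would: the job done as asked, in the order asked, and still so for the second after the job is handed in, with the robot touching nothing.
It also fails if it takes over 61 s, if anything falls off the work surface, if the arm or the gripper's body presses on something with over 40 N, if the wrist force passes 120 N, or if a joint passes its speed limit or range.

### The arm

A 6-joint arm with a two-finger parallel gripper is mounted at the origin on a cart in front of the work surface, level with it; the furniture and walls round the work are solid. World frame = base frame: x ahead of the robot, y to its left, z up, the work surface at z = 0. Lengths are in m, angles in rad, forces in N, time in s.
With the tool pointing down it reaches from about 0.225 to 0.875 m from the base axis. Payload 3.4 kg.
Tool frame: the origin (TCP) lies midway between the tips of the shut fingers; the grasp point (between the pads) lies 19 mm behind it; z points along the fingers, y is the line along which they close (so a half turn about z gives the same grasp; the last joint's range is limited). The gripper opens to 85 mm and grips with 20 to 120 N. Pads are 22 mm wide; open, the fingers measure 114 mm over their backs; the gripper's body (76 mm by 85 mm) begins 54 mm behind the grasp point. The pads swing forward as they close: fully open they stand 13 mm farther back than shut.
Start: joints at [-1.259, 0.276, 1.505, -0, 1.361, -0.121], TCP at [0.241, -0.522, 0.231] pointing down, gripper open.
Joint ranges: [-2.89, 2.89], [-0.75, 2.08], [0.22, 2.7], [-1.18, 4.32], [0.11, 2.71], [-2.7, 2.7]. Speed limits (rad/s): [2.57, 2.57, 3.14, 3.14, 3.14, 3.14].

### API

Orientations are given as a unit quaternion [x, y, z, w].
In Python, from bench import monitor, vision, ticket gives the robot as it stands.
- The arm moves only by the tool move_arm, never from a script. Its argument "deltas" is one flat list of numbers, 5 for each row, row after row: the shift along the tool's x, y, z scaled (see below), then the turn about the tool's z scaled (see below), then the closure, from -1 (fully open) to 1 (shut). In form: [x, y, z, spin, gripper, x, y, z, spin, gripper, ...]. A call has 1 to 8 rows; each row shifts and turns the commanded pose from where the row before left it, along the tool's axes as they then stand; what a row does not reach is not made up. The controller multiplies each number of a shift by 0.25 m and each number of a turn by 0.12 rad. A row lasts 1/12 s, in which the tool goes at most 41.7 mm and 7.16 degrees, less where a joint would pass 70% of its speed; a pose out of reach is approached as far as the arm can. A call with a number of a shift or a turn outside -1 to 1 is refused whole. A call with a gripper value outside its range is refused whole. The fingers move at their own pace and stop on an object; the grip force is fixed at half the most. Time passes only in rows, so rows that do not move let the fingers close. It gives the time, the measured TCP pose, the force, the opening and the grip force at its end, in the units of the state.
- monitor.observe(): the state, without advancing time (a new reading comes with each control period).
- vision.read_camera(name): name is "side" or "top" or "wrist"; returns the picture (400x640x3 uint8, blue, green, red); there is no depth.
- vision.camera_info(name): a dict with "camera_matrix" (3x3 intrinsics, pixels), "k1" (the pictures are not rectified: a ray, as slopes to the right and down, at radius r is drawn at 1 + k1 r^2 times it, then the intrinsics apply), "T" (4x4, takes a point from camera to world coordinates); the wrist camera has in their place "hand_eye" (4x4, takes a point from camera to tool coordinates, whose origin is the TCP and whose axes are the flange's). Camera axes: x right, y up, looking along -z (the intrinsics and any distortion apply to the point x, -y, -z); pixel columns grow to the right and rows downward; lengths in m; the calibration is good to about 2 mm. A picture is of the moment at which its call begins: read the wrist's pose just before it. camera_info takes no time and is no camera call.
- ticket.sign_off(): hands the job in; it is judged then, once.
The state is a dict: "time_s": time; "joint_positions": joint angles; "joint_velocities": joint speeds; "joint_torque": joint torques, N m; "position": TCP position; "ee_rot": TCP orientation; "wrist_force": force on the tool from outside, world axes, zero at the start; "moment": the same for the moment, N m; "grip_width": finger opening in m; "finger_force": force on a finger pad.
Only numpy, scipy, OpenCV 4.12 (cv2) and the standard library are available. Lean on these libraries where they do the work, as an engineer would, in place of code of your own. Each camera call takes 0.05 s, during which the arm holds its last target. There are 200 camera calls.

## Working session

There is one attempt and no reset: what is moved stays moved. The work goes in short steps, Python scripts to look and compute and a tool call to move; the robot and the scene stay as the last step left them, time stands still between calls to the robot, and variables do not carry over. Pictures are saved under pics/ and viewed, at most 10 in all, crops included, and the job is handed in when it is done.

Besides the shell and the picture viewer there is one more tool, called after ">>>" as name(argument=value, ...), one argument or row to a line, values as JSON. move_arm: Moves the arm, as the interface text tells. Its arguments: {"type":"object","properties":{"deltas":{"type":"array"}},"required":["deltas"]}

```bash
mkdir -p pics; python3 - <<'E'
from bench import monitor, vision
import cv2, numpy as np
print(monitor.observe())
for n in ("top","side","wrist"):
    i=vision.camera_info(n); print(n,{k:np.round(v,4).tolist() for k,v in i.items() if k in("camera_matrix","k1","T","hand_eye")})
for n in ("top","side"):
    cv2.imwrite(f"pics/{n}0.png",vision.read_camera(n))
E
```

```text
{'time_s': 0.0, 'joint_positions': array([-1.25898866e+00,  2.76592962e-01,  1.50617590e+00,  2.71343550e-05,
        1.36066383e+00, -1.21019681e-01]), 'joint_velocities': array([ 0.00082422,  0.00142932, -0.00137461, -0.00131094,  0.00012054,
       -0.00200826]), 'joint_torque': array([ 5.08799094e-04, -4.16771007e+01, -2.45803213e+01, -1.33925200e-04,
        1.08699489e-02,  3.18207924e-06]), 'position': array([ 0.24100539, -0.52146413,  0.23042381]), 'ee_rot': array([ 9.76674011e-01,  2.14725473e-01, -7.44255918e-05, -9.17101506e-04]), 'wrist_force': array([ 0.38885949,  0.07626878, -0.52706338]), 'moment': array([-0.03389782, -0.00644556,  0.03142339]), 'finger_force': 0.0, 'grip_width': 0.08520845921997654}
top {'camera_matrix': [[478.0013, 0.0, 306.8153], [0.0, 478.0013, 198.5429], [0.0, 0.0, 1.0]], 'k1': -0.0103, 'T': [[-0.0234, 0.9865, -0.1622, 0.2456], [-0.9997, -0.0248, -0.0067, -0.0155], [-0.0106, 0.1619, 0.9867, 1.5608], [0.0, 0.0, 0.0, 1.0]]}
side {'camera_matrix': [[410.7239, 0.0, 324.9324], [0.0, 410.7239, 201.8022], [0.0, 0.0, 1.0]], 'k1': -0.0027, 'T': [[-0.8216, 0.4814, -0.3053, 0.1028], [-0.5699, -0.6816, 0.459, 0.5066], [0.0129, 0.5511, 0.8343, 1.0171], [0.0, 0.0, 0.0, 1.0]]}
wrist {'camera_matrix': [[346.8947, 0.0, 325.9029], [0.0, 346.8947, 199.1208], [0.0, 0.0, 1.0]], 'k1': 0.0149, 'hand_eye': [[-0.0003, 0.9641, 0.2655, 0.0686], [1.0, 0.0004, -0.0001, 0.0002], [-0.0002, 0.2655, -0.9641, -0.1433], [0.0, 0.0, 0.0, 1.0]]}
```

View pics/top0.png

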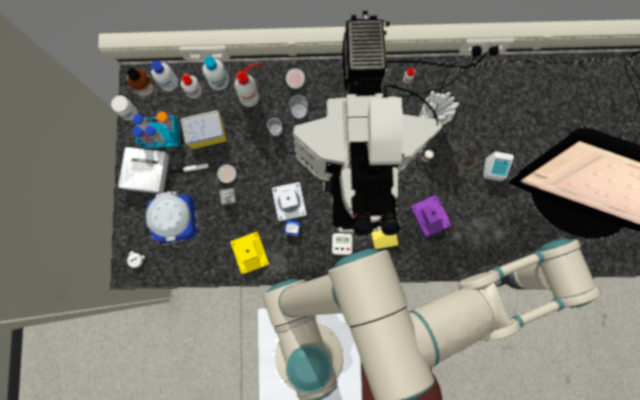

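View pics/side0.png

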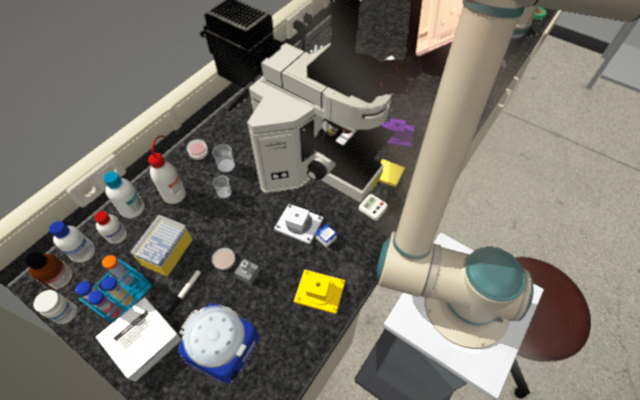

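The top view shows the fixture at about (289,200), the stand with the pin at (228,197), the dish at (227,173), the glass box at (292,228) and the pen at (195,168). In the side view, the fixture is at (299,222) and the stand at (246,270).

```bash
cat > h.py <<'E'
import numpy as np, cv2
from bench import monitor, vision
from scipy.spatial.transform import Rotation as R
def cam(name, s=None):
    i=vision.camera_info(name)
    if name=="wrist":
        s=s or monitor.observe(); W=np.eye(4); W[:3,:3]=R.from_quat(s["ee_rot"]).as_matrix(); W[:3,3]=s["position"]
        T=W@np.array(i["hand_eye"])
    else: T=np.array(i["T"])
    return np.array(i["camera_matrix"]),float(i["k1"]),T
def pix2w(c,uv,z):
    K,k,T=c
    d=np.array([(uv[0]-K[0,2])/K[0,0],(uv[1]-K[1,2])/K[1,1]]); m=d.copy()
    for _ in range(10): m=d/(1+k*(m@m))
    r=T[:3,:3]@np.array([m[0],-m[1],-1]); return T[:3,3]+r*(z-T[2,3])/r[2]
def w2pix(c,p):
    K,k,T=c
    q=T[:3,:3].T@(np.asarray(p)-T[:3,3]); m=np.array([q[0],-q[1]])/-q[2]; m=m*(1+k*(m@m))
    return np.array([K[0,0]*m[0]+K[0,2],K[1,1]*m[1]+K[1,2]])
def yaw(s): # direction of tool x in world
    return R.from_quat(s["ee_rot"]).as_matrix()
E
python3 - <<'E'
from h import *
c=cam("top")
for n,uv,z in (("fix",(289,200),.05),("stand",(228,197),.04),("dish",(227,173),.015),("gbox",(292,228),.029),("timer",(342,243),.02),("pen",(195,168),.013),("yel",(249,253),.05)):
    print(n,pix2w(c,uv,z).round(3))
c=cam("side")
for n,uv,z in (("fix",(297,214),.05),("stand",(247,266),.05)): print(n,pix2w(c,uv,z).round(3))
print(yaw(monitor.observe()).round(3))
E
```

```text
fix [0.491 0.052 0.05 ]
stand [0.507 0.249 0.04 ]
dish [0.592 0.257 0.015]
gbox [0.403 0.045 0.029]
timer [ 0.351 -0.115  0.02 ]
pen [0.612 0.364 0.013]
yel [0.325 0.181 0.05 ]
fix [0.497 0.052 0.05 ]
stand [0.507 0.251 0.05 ]
[[ 0.908  0.419 -0.001]
 [ 0.419 -0.908  0.002]
 [ 0.    -0.002 -1.   ]]
```

>>> move_arm(
  deltas=[0.079,-0.137,0,0,-1,0.079,-0.137,0,0,-1,0.079,-0.137,0,0,-1,0.079,-0.137,0,0,-1,0.079,-0.137,0,0,-1,0.079,-0.137,0,0,-1,0.079,-0.137,0,0,-1,0.079,-0.137,0,0,-1],
)

```text
time_s: 0.77
position: [0.2692, -0.2049, 0.231]
ee_rot: [0.977, 0.214, 0.0, -0.0]
wrist_force: [1.7, -0.2, -0.3]
grip_width: 0.0851
finger_force: 0.0
```

>>> move_arm(
  deltas=[0.079,-0.137,0,0,-1,0.079,-0.137,0,0,-1,0.079,-0.137,0,0,-1,0.079,-0.137,0,0,-1,0.079,-0.137,0,0,-1,0.079,-0.137,0,0,-1,0,0,0,0,-1],
)

```text
time_s: 1.35
position: [0.2898, 0.037, 0.2312]
ee_rot: [0.975, 0.222, 0.001, -0.003]
wrist_force: [-0.1, -0.5, -0.0]
grip_width: 0.0853
finger_force: 0.0
```

>>> move_arm(
  deltas=[0.148,0.052,0.024,0,-1,0.148,0.052,0.024,0,-1,0.148,0.052,0.024,0,-1,0.148,0.052,0.024,0,-1,0.148,0.052,0.024,0,-1,0,0,0,0,-1,0,0,0,0,-1,0,0,0,0,-1],
)

```text
time_s: 2.02
position: [0.4852, 0.0476, 0.2004]
ee_rot: [0.977, 0.215, -0.002, -0.0]
wrist_force: [-0.5, -0.7, -0.7]
grip_width: 0.0851
finger_force: 0.0
```

```bash
python3 - <<'E'
from h import *
import pickle
s=monitor.observe(); pickle.dump(s,open("s1.pkl","wb"))
im=vision.read_camera("wrist"); cv2.imwrite("pics/w1.png",im)
print(s["position"].round(4),yaw(s).round(3).tolist(),w2pix(cam("wrist",s),[.49,.052,.05]))
E
```

```text
[0.4852 0.0476 0.2004] [[0.908, 0.419, -0.003], [0.419, -0.908, -0.0], [-0.003, -0.001, -1.0]] [323.49336927 177.94348576]
```

View pics/w1.png

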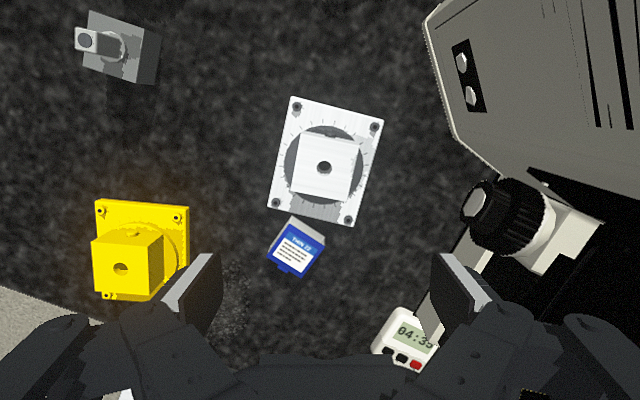

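Wrist view: the fixture's hole is at about (324,167). The stand with the pin is at about (115,45), upper left; the glass box at (297,247).

```bash
python3 - <<'E'
from h import *
import pickle
s=pickle.load(open("s1.pkl","rb")); im=cv2.imread("pics/w1.png"); c=cam("wrist",s)
g=cv2.cvtColor(im,cv2.COLOR_BGR2GRAY)
r=g[152:182,309:339]; n,l,st,ce=cv2.connectedComponentsWithStats((r<140).astype(np.uint8))
for k in range(1,n):
    if st[k,4]>40: print(st[k],ce[k]+[309,152],pix2w(c,ce[k]+[309,152],.05).round(4))
for uv,z in (((87,40),.066),((122,47),.032)): print(pix2w(c,uv,z).round(4))
print(r[::2,::2])
E
```

```text
[  8   9  15  12 143] [323.93006993 166.88111888] [0.4989 0.0557 0.05  ]
[0.5141 0.253  0.066 ]
[0.5168 0.2475 0.032 ]
[[246 246 246 247 247 247 247 246 245 245 243 243 242 243 242]
 [248 246 245 245 245 245 246 246 246 247 247 246 245 244 243]
 [246 245 246 247 246 246 246 245 245 243 245 246 246 246 246]
 [246 246 246 246 245 246 246 247 247 248 245 245 244 244 244]
 [247 247 246 246 247 250 251 243 238 253 248 245 245 245 244]
 [244 243 242 244 253 183  36  51  57  49 222 251 245 246 245]
 [244 244 244 248 224  49  64  66  71  66  43 244 245 245 245]
 [247 245 246 252 115  61  64  64  60  62  63 170 246 243 244]
 [249 248 248 255 107  87  60  58  63  63  98 141 249 243 244]
 [246 247 248 254 161 110 100  88  88 102 122 166 247 242 241]
 [245 244 246 248 239 189 102 108 104 121 126 248 247 245 244]
 [246 246 247 245 247 235 228 235 216 214 237 250 247 248 247]
 [245 245 247 246 246 248 247 242 241 246 244 243 246 245 245]
 [243 243 244 243 243 244 244 245 247 246 247 246 245 245 244]
 [245 246 245 244 244 244 242 242 243 243 244 243 245 244 246]]
```

>>> move_arm(
  deltas=[0.072,-0.116,0.02,0,-1,0.072,-0.116,0.02,0,-1,0.072,-0.116,0.02,0,-1,0.072,-0.116,0.02,0,-1,0.072,-0.116,0.02,0,-1,0.072,-0.116,0.02,0,-1,0,0,0,0,-1,0,0,0,0,-1],
)

```text
time_s: 2.73
position: [0.5099, 0.2519, 0.1716]
ee_rot: [0.976, 0.216, -0.0, 0.0]
wrist_force: [-0.7, -0.5, -0.0]
grip_width: 0.0857
finger_force: 0.0
```

```bash
python3 - <<'E'
from h import *
import pickle
s=monitor.observe(); pickle.dump(s,open("s2.pkl","wb"))
im=vision.read_camera("wrist"); cv2.imwrite("pics/w2.png",im)
c=cam("wrist",s); p=w2pix(c,[.515,.25,.05]); u,v=p.astype(int); x0,y0=max(0,u-75),max(0,v-75)
cv2.imwrite("pics/w2c.png",cv2.resize(im[y0:y0+150,x0:x0+150],None,fx=4,fy=4,interpolation=cv2.INTER_CUBIC))
print(s["position"].round(4),yaw(s).round(3).tolist(),p,x0,y0)
E
```

```text
[0.5099 0.2519 0.1716] [[0.907, 0.422, -0.0], [0.422, -0.907, -0.0], [-0.0, 0.0, -1.0]] [330.39453133 188.98231938] 255 113
```

View pics/w2c.png

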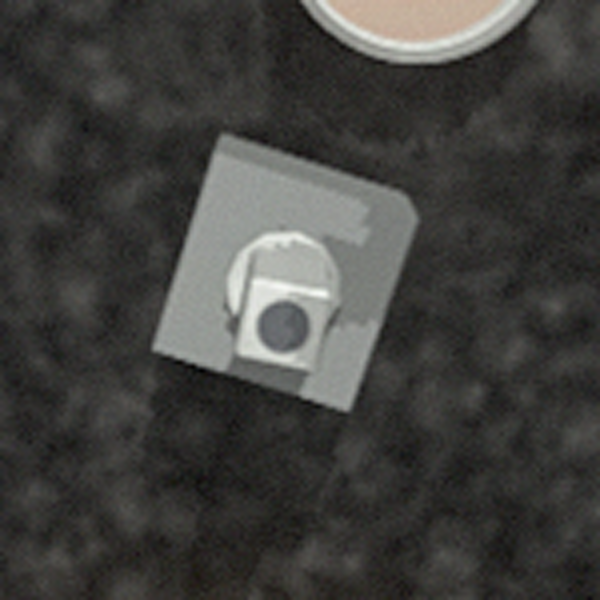

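The crop shows the stand with the pin. The grip's top square has corners at about (248,282), (332,292), (318,370) and (238,357), so it is turned about 8° in the image.

```bash
python3 - <<'E'
from h import *
import pickle
s=pickle.load(open("s2.pkl","rb")); c=cam("wrist",s); im=cv2.imread("pics/w2.png")
q=np.array([(248,282),(332,292),(318,370),(238,357)])/4+[255,113]
P=np.array([pix2w(c,x,.066) for x in q]); m=P.mean(0)
M=yaw(s)
for a,b in ((0,1),(3,2),(0,3),(1,2)):
    d=M.T@(P[b]-P[a]); print((d*1e3).round(1),np.degrees(np.arctan2(d[1],d[0])).round(1))
d=M.T@(m-s["position"]); print("centre",m.round(4),"tool delta",d.round(4))
# dark disc on top
g=cv2.cvtColor(im,cv2.COLOR_BGR2GRAY)[180:207,312:338]
n,l,st,ce=cv2.connectedComponentsWithStats((g<130).astype(np.uint8))
for k in range(1,n): 
    if st[k,4]>30: print(st[k],pix2w(c,ce[k]+[312,180],.066))
E
```

```text
[-1.9 15.5  0. ] 97.0
[-2.5 14.9  0. ] 99.6
[-14.3  -2.    0. ] -172.2
[-15.   -2.5   0. ] -170.6
centre [0.5133 0.2531 0.066 ] tool delta [0.0036 0.0003 0.1056]
[  8   8  12  13 126] [0.51325906 0.2533287  0.066     ]
[ 0 21 21  6 66] [0.50414309 0.25404186 0.066     ]
```

>>> move_arm(
  deltas=[0.0144,0.001,0,0.61,-1,0,0,0,0.61,-1,0,0,0.134,0,-1,0,0,0.134,0,-1,0,0,0.134,0,-1,0,0,0.132,0,-1,0,0,0,0,-1,0,0,0,0,-1],
)

```text
time_s: 3.45
position: [0.5133, 0.2504, 0.0374]
ee_rot: [0.99, 0.142, -0.002, 0.001]
wrist_force: [0.8, -0.7, 0.7]
grip_width: 0.0855
finger_force: 0.0
```

```bash
python3 - <<'E'
from h import *
im=vision.read_camera("wrist"); s=monitor.observe(); cv2.imwrite("pics/w3.png",im)
print(s["position"].round(4),yaw(s).round(3).tolist(),s["wrist_force"].round(2), w2pix(cam("wrist",s),[.5133,.2531,.066]))
E
```

```text
[0.5152 0.2514 0.0391] [[0.96, 0.281, 0.001], [0.281, -0.96, 0.0], [0.001, 0.0, -1.0]] [0.31 0.34 0.72] [319.9996493  295.91179064]
```

View pics/w3.png

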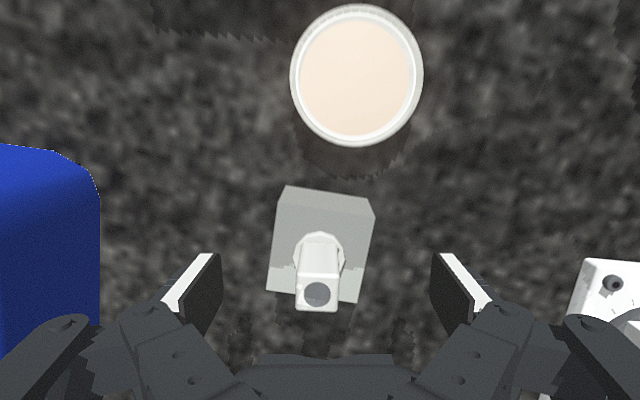

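The pin's top is centred at about (317,294). The finger midline is at column 326, so I shift about 3 mm in −y and close. The yaw is aligned.

>>> move_arm(
  deltas=[-0.002,-0.0115,0,0,-1,0,0,0,0,-1,0,0,0,0,1,0,0,0,0,1,0,0,0,0,1,0,0,0,0,1,0,0,0,0,1,0,0,0,0,1],
)

```text
time_s: 4.17
position: [0.5135, 0.255, 0.038]
ee_rot: [0.99, 0.143, 0.0, 0.0]
wrist_force: [1.3, 0.5, -1.4]
grip_width: 0.0148
finger_force: 58.4
```

>>> move_arm(
  deltas=[0,0,0,0,1,0,0,0,0,1,0,0,0,0,1,0,0,0,0,1],
)

```text
time_s: 4.5
position: [0.5136, 0.255, 0.0379]
ee_rot: [0.99, 0.143, 0.0, -0.0]
wrist_force: [0.2, 0.7, 2.3]
grip_width: 0.0147
finger_force: 58.6
```

>>> move_arm(
  deltas=[0,0,-0.04,0,1,0,0,-0.06,0,1,0,0,-0.06,0,1,0,0,-0.06,0,1,0,0,-0.06,0,1,0,0,-0.06,0,1,0,0,0,0,1,0,0,0,0,1],
)

```text
time_s: 5.17
position: [0.5137, 0.2551, 0.1234]
ee_rot: [0.99, 0.143, 0.001, -0.0]
wrist_force: [-0.0, 0.4, -1.4]
grip_width: 0.0148
finger_force: 58.7
```

```bash
python3 - <<'E'
from h import *
s=monitor.observe(); M=yaw(s); print(s["position"],M.round(4).tolist(),s["wrist_force"],s["grip_width"])
d=np.array([.4985,.0553,s["position"][2]])-s["position"]; print(M.T@d)
E
```

```text
[0.5137036  0.25505646 0.12343384] [[0.9593, 0.2825, 0.0015], [0.2825, -0.9593, 0.0004], [0.0015, 0.0, -1.0]] [-0.03117098  0.35015225 -1.35459225] 0.014814431779951287
[-7.10154065e-02  1.87324837e-01 -1.00586054e-04]
```

>>> move_arm(
  deltas=[-0.067,0.125,0,0,1,-0.067,0.125,0,0,1,-0.067,0.125,0,0,1,-0.067,0.125,0,0,1,-0.067,0.125,0,0,1,-0.067,0.125,0,0,1,0,0,0,0,1,0,0,0,0,1],
)

```text
time_s: 5.83
position: [0.4687, 0.0453, 0.1217]
ee_rot: [0.99, 0.141, -0.001, -0.0]
wrist_force: [-0.4, 0.5, -0.8]
grip_width: 0.015
finger_force: 59.1
```

```bash
python3 - <<'E'
from h import *
import pickle
s=monitor.observe(); im=vision.read_camera("wrist"); pickle.dump(s,open("s4.pkl","wb")); cv2.imwrite("pics/w4.png",im)
c=cam("wrist",s); print(s["position"].round(4),w2pix(c,[.4985,.0553,.05]),w2pix(c,s["position"]+[0,0,.028]),w2pix(c,s["position"]+[0,0,-.032]))
cv2.imwrite("pics/w4c.png",cv2.resize(im[60:360,225:425],None,fx=2,fy=2,interpolation=cv2.INTER_CUBIC))
E
```

```text
[0.4687 0.0453 0.1217] [323.77496338 164.84760764] [325.69144686 294.5263703 ] [325.85850484 235.22308158]
```

View pics/w4c.png

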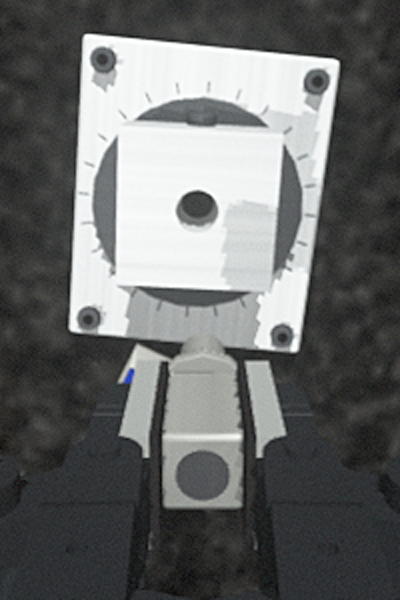

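The hole is at crop (197,210), full (323.5,165), and the pin's top disc at full (326.5,297). The pin's tip needs a closer look to see whether it leans.

```bash
python3 - <<'E'
from h import *
import pickle
s=pickle.load(open("s4.pkl","rb")); im=cv2.imread("pics/w4.png"); c=cam("wrist",s); M=yaw(s)
a=im[222:262,295:360]; b=im[145:185,295:360]
cv2.imwrite("pics/w4d.png",np.vstack([cv2.resize(x,None,fx=9,fy=7.2 if 0 else 7,interpolation=cv2.INTER_CUBIC) for x in (b,a)]))
g=cv2.cvtColor(im,cv2.COLOR_BGR2GRAY)
for th in (110,150,190,215):
    n,l,st,ce=cv2.connectedComponentsWithStats((g[150:182,308:341]<th).astype(np.uint8))
    k=1+np.argmax(st[1:,4]); x,y,w,h,A=st[k]; uv=np.array([308+x+(w-1)/2,150+y+(h-1)/2])
    p=pix2w(c,uv,.05); print(th,w,h,uv,p.round(4),(M.T@(p-s["position"])).round(4))
E
```

```text
110 19 14 [323.  162.5] [0.4998 0.0562 0.05  ] [ 0.0331 -0.0018  0.0717]
150 21 18 [323.  163.5] [0.4992 0.056  0.05  ] [ 0.0325 -0.0018  0.0717]
190 21 19 [323. 164.] [0.4989 0.0559 0.05  ] [ 0.0321 -0.0018  0.0717]
215 21 19 [323. 164.] [0.4989 0.0559 0.05  ] [ 0.0321 -0.0018  0.0717]
```

View pics/w4d.png

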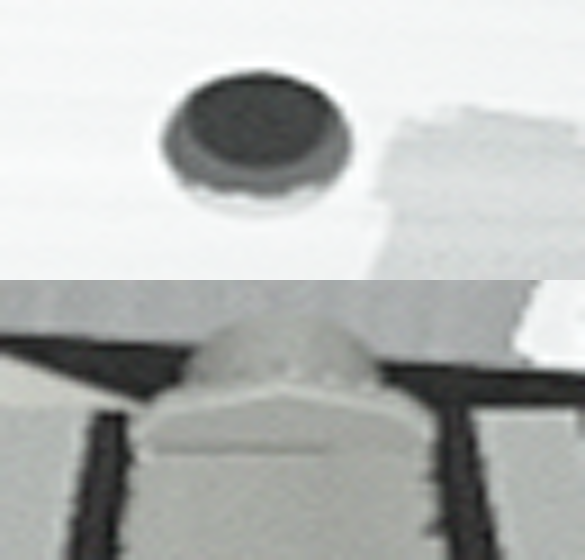

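```bash
python3 - <<'E'
from h import *
import pickle
s=pickle.load(open("s4.pkl","rb")); c=cam("wrist",s); M=yaw(s)
f=lambda t:w2pix(c,s["position"]+M@np.array(t))
print("tip far edge",f([.006,0,.032]),"flange far",f([.012,0,.002]),f([.012,0,.006]),"top front edge",f([-.008,0,-.028]),"top far edge",f([.008,0,-.028]))
p=pix2w(c,[323.2,164.9],.05);print(p,M.T@(p-s["position"]))
E
```

```text
tip far edge [325.80235245 224.85692787] flange far [325.77528147 234.79966929] [325.77875416 231.61576598] top front edge [325.76611791 313.24494188] top far edge [325.74733932 274.87737426]
[0.49836792 0.05563639 0.05      ] [ 0.03157205 -0.00163095  0.07167315]
```

>>> move_arm(
  deltas=[0.0323,-0.0017,0.03,0,1,0.0323,-0.0017,0.03,0,1,0.0323,-0.0017,0.03,0,1,0.0323,-0.0017,0.03,0,1,0,0,0,0,1,0,0,0,0,1,0,0,0,0,1],
)

```text
time_s: 6.47
position: [0.5002, 0.0578, 0.0924]
ee_rot: [0.99, 0.143, -0.001, -0.0]
wrist_force: [-0.4, -0.3, -1.3]
grip_width: 0.0147
finger_force: 59.1
```

```bash
python3 - <<'E'
from h import *
for _ in range(3):
    vision.read_camera("wrist"); s=monitor.observe(); M=yaw(s); print(s["position"],s["wrist_force"].round(2),s["moment"].round(3))
print(M.round(4).tolist(), M.T@(np.array([.49837,.05564,.05])-s["position"]))
E
```

```text
[0.50025238 0.05770114 0.09269666] [ 0.72 -0.48 -1.34] [ 0.03  -0.018 -0.023]
[0.5002988  0.05754433 0.09292624] [-0.36 -0.37 -1.1 ] [ 0.044 -0.016 -0.   ]
[0.50035315 0.05745593 0.09309469] [-0.51 -0.29 -1.73] [-0.011 -0.041  0.008]
[[0.9593, 0.2825, 0.0004], [0.2825, -0.9593, -0.0002], [0.0003, 0.0003, -1.0]] [-0.00242883  0.00117069  0.04309423]
```

>>> move_arm(
  deltas=[-0.0068,0.0048,0.012,0,1,0,0,0.012,0,1,0,0,0.012,0,1,0,0,0,0,1,0,0,0,0,1,0,0,0,0,1],
)

```text
time_s: 7.12
position: [0.4992, 0.0558, 0.0838]
ee_rot: [0.99, 0.143, 0.0, 0.0]
wrist_force: [0.9, 0.6, 0.1]
grip_width: 0.0148
finger_force: 59.1
```

>>> move_arm(
  deltas=[0,0,0.002,0,1,0,0,0.002,0,1,0,0,0.002,0,1,0,0,0.002,0,1],
)

```text
time_s: 7.45
position: [0.4992, 0.0559, 0.0818]
ee_rot: [0.99, 0.143, 0.0, 0.0]
wrist_force: [-0.4, -0.4, -0.8]
grip_width: 0.0147
finger_force: 59.1
```

```bash
cat > p.py <<'E'
from h import *
s=monitor.observe(); M=yaw(s); print(s["position"].round(5),s["wrist_force"].round(2),s["moment"].round(3)); print("tool delta to est",(M.T@(np.array([.49904,.0558,.082])-s["position"])*1e3).round(2), M[2].round(4))
E
python3 p.py
```

```text
[0.49922 0.05586 0.08178] [-0.42 -0.39 -0.77] [ 0.012 -0.004 -0.001]
tool delta to est [-0.19  0.01 -0.22] [ 1.e-04  1.e-04 -1.e+00]
```

>>> move_arm(
  deltas=[0,0,0.002,0,1,0,0,0.002,0,1,0,0,0,0,1],
)

```text
time_s: 7.7
position: [0.4991, 0.0558, 0.0807]
ee_rot: [0.99, 0.143, -0.0, 0.0]
wrist_force: [-0.6, 0.2, -2.1]
grip_width: 0.0153
finger_force: 59.1
```

>>> move_arm(
  deltas=[0,0,0.002,0,1,0,0,0,0,1],
)

```text
time_s: 7.87
position: [0.4991, 0.0558, 0.0802]
ee_rot: [0.99, 0.143, -0.0, 0.0]
wrist_force: [-0.5, 0.1, -1.9]
grip_width: 0.015
finger_force: 59.1
```

>>> move_arm(
  deltas=[0,0,0.003,0,1,0,0,0.003,0,1,0,0,0,0,1],
)

```text
time_s: 8.12
position: [0.4991, 0.0558, 0.0786]
ee_rot: [0.99, 0.143, -0.0, 0.0]
wrist_force: [0.1, 0.4, -0.9]
grip_width: 0.015
finger_force: 59.1
```

>>> move_arm(
  deltas=[0,0,0.003,0,1,0,0,0.003,0,1,0,0,0,0,1],
)

```text
time_s: 8.37
position: [0.4991, 0.0558, 0.0771]
ee_rot: [0.99, 0.143, -0.0, 0.0]
wrist_force: [-0.2, 0.5, -1.2]
grip_width: 0.0153
finger_force: 59.1
```

>>> move_arm(
  deltas=[0,0,0.004,0,1,0,0,0.004,0,1,0,0,0.004,0,1,0,0,0.004,0,1,0,0,0,0,1],
)

```text
time_s: 8.78
position: [0.4991, 0.0558, 0.0731]
ee_rot: [0.99, 0.143, -0.0, -0.0]
wrist_force: [-0.3, -0.2, -0.3]
grip_width: 0.0151
finger_force: 59.1
```

>>> move_arm(
  deltas=[0,0,0.004,0,1,0,0,0.004,0,1,0,0,0.004,0,1,0,0,0.004,0,1,0,0,0,0,1],
)

```text
time_s: 9.2
position: [0.4991, 0.0558, 0.0691]
ee_rot: [0.99, 0.143, -0.0, 0.0]
wrist_force: [-0.2, -0.8, -1.9]
grip_width: 0.0152
finger_force: 59.1
```

```bash
python3 p.py
```

```text
[0.49907 0.05583 0.06907] [-0.2  -0.77 -1.88] [ 0.033 -0.013 -0.007]
tool delta to est [ -0.04   0.02 -12.93] [-3.e-04 -0.e+00 -1.e+00]
```

In the hole, no side load. On to the plug.

>>> move_arm(
  deltas=[0,0,0.004,0,1,0,0,0.004,0,1,0,0,0.004,0,1,0,0,0.004,0,1,0,0,0,0,1],
)

```text
time_s: 9.62
position: [0.4991, 0.0558, 0.0651]
ee_rot: [0.99, 0.143, -0.0, 0.0]
wrist_force: [-0.2, -0.3, -0.8]
grip_width: 0.0152
finger_force: 59.1
```

>>> move_arm(
  deltas=[0,0,0.003,0,1,0,0,0.003,0,1,0,0,0.003,0,1,0,0,0,0,1],
)

```text
time_s: 9.95
position: [0.4993, 0.0558, 0.0636]
ee_rot: [0.99, 0.143, 0.0, 0.0]
wrist_force: [-0.6, -1.1, 4.0]
grip_width: 0.015
finger_force: 59.8
```

>>> move_arm(
  deltas=[0,0,0.003,0,1,0,0,0.003,0,1,0,0,0.003,0,1,0,0,0,0,1],
)

```text
time_s: 10.28
position: [0.4993, 0.0558, 0.0616]
ee_rot: [0.99, 0.143, 0.0, 0.0]
wrist_force: [-1.9, -0.5, 6.4]
grip_width: 0.015
finger_force: 60.1
```

>>> move_arm(
  deltas=[0,0,0.003,0,1,0,0,0.003,0,1,0,0,0.003,0,1,0,0,0.003,0,1,0,0,0,0,1],
)

```text
time_s: 10.7
position: [0.4993, 0.0559, 0.0587]
ee_rot: [0.99, 0.143, 0.0, 0.0]
wrist_force: [-2.0, -1.0, 6.4]
grip_width: 0.0151
finger_force: 60.2
```

>>> move_arm(
  deltas=[0,0,0.003,0,1,0,0,0.003,0,1,0,0,0,0,1],
)

```text
time_s: 10.95
position: [0.4993, 0.0558, 0.0572]
ee_rot: [0.99, 0.143, 0.0, 0.0]
wrist_force: [-1.9, 0.1, 6.7]
grip_width: 0.0152
finger_force: 60.2
```

```bash
python3 p.py
```

```text
[0.4993  0.0558  0.05716] [-1.92  0.05  6.69] [ 0.    0.37 -0.01]
tool delta to est [ -0.24  -0.07 -24.84] [ 5.e-04  3.e-04 -1.e+00]
```

>>> move_arm(
  deltas=[0,0,0.002,0,1,0,0,0.002,0,1,0,0,0,0,1],
)

```text
time_s: 11.2
position: [0.4993, 0.0558, 0.0562]
ee_rot: [0.99, 0.143, 0.0, 0.0]
wrist_force: [-2.0, -0.2, 7.1]
grip_width: 0.0147
finger_force: 60.2
```

>>> move_arm(
  deltas=[0,0,0.001,0,1,0,0,0.001,0,1,0,0,0,0,1],
)

```text
time_s: 11.45
position: [0.4993, 0.0558, 0.0559]
ee_rot: [0.99, 0.143, 0.0, 0.0]
wrist_force: [-2.6, -0.4, 7.7]
grip_width: 0.0149
finger_force: 60.4
```

>>> move_arm(
  deltas=[0,0,0.001,0,1,0,0,0.001,0,1,0,0,0,0,1],
)

```text
time_s: 11.7
position: [0.4993, 0.0558, 0.0558]
ee_rot: [0.99, 0.143, 0.0, 0.0]
wrist_force: [-3.3, 0.8, 11.7]
grip_width: 0.0149
finger_force: 60.9
```

>>> move_arm(
  deltas=[0,0,0.001,0,1,0,0,0.001,0,1,0,0,0,0,1],
)

```text
time_s: 11.95
position: [0.4994, 0.0558, 0.0558]
ee_rot: [0.99, 0.143, 0.001, 0.0]
wrist_force: [-3.6, -0.2, 15.3]
grip_width: 0.0147
finger_force: 61.4
```

>>> move_arm(
  deltas=[0,0,0.001,0,1,0,0,0.001,0,1,0,0,0,0,1,0,0,0,0,1],
)

```text
time_s: 12.28
position: [0.4994, 0.0558, 0.0558]
ee_rot: [0.99, 0.143, 0.001, 0.0]
wrist_force: [-5.1, -0.1, 19.7]
grip_width: 0.0147
finger_force: 61.9
```

```bash
python3 p.py
```

```text
[0.49935 0.05583 0.05575] [-5.1  -0.14 19.65] [ 0.003  0.982 -0.084]
tool delta to est [ -0.28  -0.04 -26.25] [ 1.2e-03  6.0e-04 -1.0e+00]
```

>>> move_arm(
  deltas=[0,0,-0.002,0,1,0,0,-0.002,0,1,0,0,0,0,1,0,0,0,0,1],
)

```text
time_s: 12.62
position: [0.4993, 0.0558, 0.0558]
ee_rot: [0.99, 0.143, 0.0, 0.0]
wrist_force: [-2.5, -0.8, 11.5]
grip_width: 0.0146
finger_force: 60.6
```

>>> move_arm(
  deltas=[0,0,-0.002,0,1,0,0,-0.002,0,1,0,0,0,0,1,0,0,0,0,-0.2,0,0,0,0,-0.2,0,0,0,0,-0.2,0,0,0,0,-0.2,0,0,0,0,-0.2],
)

```text
time_s: 13.28
position: [0.4992, 0.0558, 0.0551]
ee_rot: [0.99, 0.143, -0.0, 0.0]
wrist_force: [0.6, -0.5, 0.6]
grip_width: 0.0512
finger_force: 0.0
```

>>> move_arm(
  deltas=[0,0,0,0,-0.2,0,0,0,0,-0.2,0,0,-0.04,0,-0.2,0,0,-0.08,0,-0.2,0,0,-0.12,0,-0.2,0,0,-0.12,0,-0.2,0,0,0,0,-0.2,0,0,0,0,-0.2],
)

```text
time_s: 13.95
position: [0.5006, 0.0558, 0.1471]
ee_rot: [0.99, 0.143, 0.002, 0.0]
wrist_force: [-0.1, 1.0, 0.0]
grip_width: 0.0515
finger_force: 0.0
```

```bash
python3 p.py; python3 - <<'E'
from h import *
s=monitor.observe(); im=vision.read_camera("wrist"); c=cam("wrist",s)
print(w2pix(c,[.499,.0557,.084]),w2pix(c,[.499,.0557,.092]))
cv2.imwrite("pics/w5c.png",cv2.resize(im[:,140:540],None,fx=1.5,fy=1.5))
E
```

```text
[0.50058 0.05584 0.14708] [-0.06  0.97  0.01] [ 0.027 -0.008  0.005]
tool delta to est [-1.77 -0.5  65.07] [ 0.0044  0.0015 -1.    ]
[325.16628167 219.95358601] [325.15861746 224.17408856]
```

View pics/w5c.png

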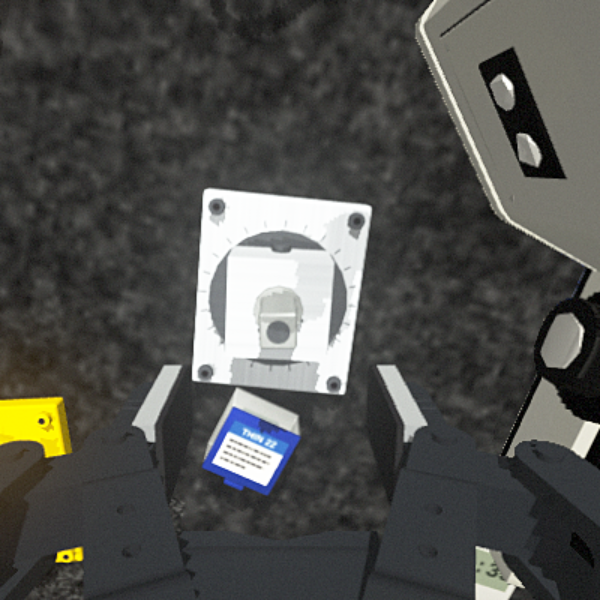

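The pin stands upright with its flange on the block. Its top is at full-image (325,220.7), against (325.2,220.0) predicted for a seated pin. The glass box is where it was and the gripper is clear.

```bash
python3 -c "
from bench import ticket; print(ticket.sign_off())"
```

```text
the job is handed in; nothing more can be done
None
```

The pin is pressed home in the fixture's hole with its flange on the block and released. The highest vertical load I read was about 20 N, robot time was about 14 s, the gripper is clear, and the job is handed in.

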